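# Set a round bar in the sloping drill cradle

## Task

Get the longer of the two round bars ready for angled drilling: take it from the wooden rest, lay it in the vees of the sloping cradle near the lower stop, and keep hold of it until it has settled in both vees before you gently let go (do not drop it). Then bring the sliding stop down the slope so that the bar is held end to end between the two stops with no gap. Leave the shorter bar and everything else on the bench where it is.

Things in the scene. Friction and masses are not known exactly. Their poses are not given: they have to be found in the camera images.
- bed: Sloping bed of the grey drill cradle, fixed to the bench. x points UP the slope (30 degrees above level, away from the robot), y level across it to the left, z square to the bed, leaning 30 degrees back toward the robot. Origin: where the axis of a seated bar meets the lower stop's face, 58 mm above the bench. The bed is 68 mm wide, x = -12 to 278 mm, its top at z = -30 mm.
- seat (a point): Where the long bar's centre lies once it is seated and home against the lower stop: 75 mm up-slope of the bed's origin (bed y = z = 0), axes as the bed's; the seated bar lies along x. The lower stop is a fixed plate at bed x = -12 to 0, up to z = 4 mm. Vee friction usually keeps a bar from sliding down by itself.
- vee_low (a point): Bottom of the vee of the lower dark steel block, mid-length. Each block has a 90 degree vee whose bottom is 22.6 mm below the seated bar's axis, tops 6 mm below that axis, 56 mm wide across. This block spans bed x = 14 to 48 mm. Axes as the bed's.
- vee_high (a point): The same point of the upper vee block, which spans bed x = 102 to 136 mm. The 54 mm between the two blocks is free for the fingers down to the bed's top.
- long_bar_center (a point): Centre of the longer bar: plain aluminium round bar, 150 mm long, 32 mm in diameter, about 0.33 kg, ends alike. Its x axis is the bar's axis (the bar may be rolled about it). It starts level in a vee of the wooden rest, centre 44 mm above the bench.
- long_bar: The longer bar again: origin on its surface half way along (it turns with the bar; use long_bar_center for the position), x along the bar.
- short_bar_center (a point): Centre of the shorter bar, same aluminium and 32 mm diameter, 100 mm long, lying beside the long one on the rest. Leave it there.
- rest: Wooden rest fixed to the bench, 110 x 180 mm, baseboard 14 mm thick; origin at the centre of its underside. The bars lie along its x at y = +47 and -47 mm (either in either place), centred at x = 0, on wooden vee cheeks at x = -47 to -26 and 26 to 47 mm, tops 38 mm above the bench. Between the cheeks 52 mm is free for fingers down to the baseboard, 30 mm below the bar's axis.
- slide_stop (a joint): Steel sliding stop on the upper part of the bed, in m: 0 = fully up the slope, grows DOWN the slope toward the lower stop (limit 0.07). Its pushing face is at bed x = 205 mm minus this value, so it meets a long bar that is home at 0.055. It stays where it is left; about 3 N moves it, plus a few N to push the bar along.
- slide_handle (a point): Grip of the sliding stop: an upright black block square to the bed, 24 mm wide across the slope, 20 mm along it. This point is on its centre line, 18 mm below its top, 38 mm above the carriage, 33 mm above the bar's axis line and 32 mm up-slope of the pushing face. Axes as the bed's.
- wrench_11: Small steel open-ended wrench, 164 mm long, lying on the bench between rest and cradle; bystander.
- pliers_red: Pliers with red handles, 185 mm long, lying behind the rest; bystander. A tall drawer cabinet (fixed) stands at the back, behind and between rest and cradle; keep moves clear of it.
- driver_yellow: Screwdriver with a yellow handle, 169 mm long, at the right; bystander.
- tape_1: Roll of masking tape, 104 mm across, 25 mm high, flat on the bench in front of the rest; bystander.
- offcut_pine: Small wood offcut 42 x 90 x 30 mm at the right; bystander.

How it is judged:
By the outcome, as a careful person would: the job done as asked, in the order asked, and still so for the second after the job is handed in, with the robot touching nothing.
It also fails if it takes over 58 s, if anything falls off the work surface, if the arm or the gripper's body presses on something with over 40 N, if the wrist force passes 120 N, or if a joint passes its speed limit or range.

## Robot

A 6-joint arm with a two-finger parallel gripper is mounted at the origin on a cart in front of the work surface, level with it; the furniture and walls round the work are solid. World frame = base frame: x ahead of the robot, y to its left, z up, the work surface at z = 0. Lengths are in m, angles in rad, forces in N, time in s.
With the tool pointing down it reaches from about 0.3 to 0.875 m from the base axis. Payload 6.4 kg.
Tool frame: the origin (TCP) lies midway between the tips of the shut fingers; the grasp point (between the pads) lies ctrl.grip_depth behind it (ctrl.grip_depth is the distance from the TCP to the grasp point, in m); x points along the fingers, y is the direction in which the jaws open and shut, and the axes are right-handed (so a half turn about x gives the same grasp; the last joint's range is limited). The gripper opens to 85 mm and grips with 20 to 120 N. Pads are 22 mm wide; open, the fingers measure 114 mm over their backs; the gripper's body (76 mm by 85 mm) begins 54 mm behind the grasp point. The pads swing forward as they close: fully open they stand 13 mm farther back than shut.
Start: joints at [0.902, 0.181, 1.607, -0, 1.354, -0.206], TCP at [0.257, 0.515, 0.231] pointing down, gripper open.
Joint ranges: [-2.99, 2.99], [-0.89, 2.07], [0.3, 2.58], [-1.14, 4.28], [0, 2.63], [-3.12, 3.12]. Speed limits (rad/s): [2.57, 2.57, 3.01, 3.14, 3.14, 3.14].

## Interface

Orientations are given as a unit quaternion [w, x, y, z].
In Python, from bench import ctrl gives the robot as it stands.
- The arm moves only by the tool carry_out, never from a script. Its argument "motion" is one flat list of numbers, 7 for each row, row after row: the turn, a rotation vector about the tool's x, y, z in degrees, then the shift along the tool's x, y, z in m, then the gripper's target within -1 to 1 (shut at 1, half-way at 0, fully open at -1). A call has 1 to 10 rows; each row shifts and turns the pose as measured when the row begins, along the tool's axes as they then stand; what a row does not reach is not made up. A row lasts 1/10 s, in which the tool goes at most 50 mm and 8.59 degrees, less where a joint would pass 70% of its speed; a pose out of reach is approached as far as the arm can. A call with a gripper value outside its range is refused whole. The fingers move at their own pace and stop on an object; the grip force is fixed at half the most. Time passes only in rows, so rows that do not move let the fingers close. It gives the time, the measured TCP pose, the force and the opening at its end, in the units of the state.
- ctrl.get_obs(): the state, without advancing time (a new reading comes with each control period).
- ctrl.camera(name): name is "side" or "top"; returns the picture (480x640x3 uint8, blue, green, red); there is no depth.
- ctrl.camera_params(name): a dict with "mtx" (3x3 intrinsics, pixels), "pose" (4x4, takes a point from camera to world coordinates). Camera axes: x right, y down, z forward; pixel columns grow to the right and rows downward; lengths in m; the calibration is good to about 2 mm. A picture is of the moment at which its call begins. camera_params takes no time and is no camera call.
- ctrl.hand_in(): hands the job in, once; it reports no verdict.
Trained networks look in the newest picture that a camera, given by its name, has taken for a name from the list of things; names that differ only in an ending like _2 or _b are one class to them, and where a whole thing is asked for, a point or a joint stands for the part that bears it (a point fixed in the world has none). Each returns a list of dicts, best first, with "conf" (0 to 1); they miss things now and then, are a little off and sometimes report something else, mostly with a low value. They report only what shows in the picture. A call takes as long as a camera call.
- ctrl.boxes_of(camera, thing): "point" ([x, y, z] in m, in the coordinates of the camera as it stood for that picture, good to about 4 mm: the middle of the surface that is visible of it).
- ctrl.trace(camera, thing): "pixels" (480x640 bool, what is visible of it).
- ctrl.landmark_of(camera, thing): "point" ([x, y, z] in m, in the coordinates of the camera as it stood for that picture, good to about 4 mm: a listed point, or the origin of a listed thing).
The state is a dict: "time_s": time; "q": joint angles; "dq": joint speeds; "joint_efforts": joint torques, N m; "eef_pos": TCP position; "eef_rot": TCP orientation; "wrist_force": force on the tool from outside, world axes, zero at the start; "torque": the same for the moment, N m; "opening": opening from 0.0 (shut) to 1.0 (fully open).
Only numpy, scipy, OpenCV 4.12 (cv2) and the standard library are available. Lean on these libraries where they do the work, as an engineer would, in place of code of your own. Each camera call takes 0.05 s, during which the arm holds its last target. There are 200 camera calls.

## Working session

There is one attempt and no reset: what is moved stays moved. The work goes in short steps, Python scripts to look and compute and a tool call to move; the robot and the scene stay as the last step left them, time stands still between calls to the robot, and variables do not carry over. Pictures are saved under pics/ and viewed, about 8 in all and at most 12, crops included, and the job is handed in when it is done.

Besides the shell and the picture viewer there is one more tool, called after ">>>" by a JSON object that holds its "op" and its "data", one argument or row to a line. carry_out: Moves the arm, as the interface text tells. Its arguments: {"type":"object","properties":{"motion":{"type":"array"}},"required":["motion"]}

```bash
ls; mkdir -p pics
cat > h.py <<'E'
from bench import ctrl
import numpy as np, cv2
def P(c):
    p=ctrl.camera_params(c); return np.array(p["mtx"]),np.array(p["pose"])
def lm(c,t,f=None):
    r=(f or ctrl.landmark_of)(c,t); K,T=P(c)
    return [(round(d["conf"],2),(T[:3,:3]@d["point"]+T[:3,3]).round(4).tolist()) for d in r[:2]]
E
python3 - <<'E'
from h import *
o=ctrl.get_obs(); print(o, ctrl.grip_depth)
for c in("side","top"):
    cv2.imwrite(f"pics/{c}0.png",ctrl.camera(c)); print(c,P(c)[1].round(3).tolist())
    for t in "bed seat vee_low vee_high long_bar_center short_bar_center rest slide_handle".split(): print(t,lm(c,t))
E
```

```text
pics
{'time_s': 0.0, 'q': array([ 9.01741946e-01,  1.81542125e-01,  1.60798985e+00, -8.70922573e-06,
        1.35379302e+00, -2.06272846e-01]), 'dq': array([ 0.00060247, -0.00042506,  0.00171354, -0.00025   ,  0.0002899 ,
       -0.00085307]), 'joint_efforts': array([ 1.97390614e-04, -4.44879377e+01, -3.51331151e+01, -4.21569839e-04,
        9.02957021e-03, -8.63735835e-06]), 'eef_pos': array([0.25633174, 0.5140974 , 0.23039231]), 'eef_rot': array([ 0.68800428,  0.16160509,  0.688518  , -0.16271713]), 'wrist_force': array([-0.42288616, -0.55237443, -0.08484156]), 'torque': array([-0.00232193,  0.01005355, -0.05865399]), 'opening': 0.9983427163649805} 0.0187
side [[1.0, -0.006, 0.011, 0.597], [-0.012, -0.418, 0.908, -1.234], [-0.001, -0.908, -0.418, 0.63], [0.0, 0.0, 0.0, 1.0]]
bed [(0.79, [0.4079, -0.2147, 0.0598])]
seat [(0.83, [0.4711, -0.2287, 0.0944])]
vee_low [(0.86, [0.4489, -0.2238, 0.0552]), (0.23, [0.5185, -0.2409, 0.1012])]
vee_high [(0.62, [0.5177, -0.2399, 0.0988])]
long_bar_center [(0.75, [0.4306, -0.5542, -0.0009]), (0.58, [0.5404, 0.1027, 0.0496])]
short_bar_center [(0.81, [0.5566, 0.1952, 0.0394])]
rest [(0.58, [0.549, 0.1516, 0.0027]), (0.26, [0.5395, 0.1031, 0.0245])]
slide_handle [(0.84, [0.5856, -0.2597, 0.2038]), (0.28, [0.5399, 0.1017, 0.0254])]
top [[0.125, -0.909, 0.397, 0.066], [-0.992, -0.115, 0.049, -0.241], [0.001, -0.4, -0.917, 1.357], [0.0, 0.0, 0.0, 1.0]]
bed [(0.8, [0.4052, -0.2106, 0.0606])]
seat []
vee_low [(0.24, [0.5504, 0.1492, 0.0052])]
vee_high [(0.76, [0.5181, -0.2395, 0.0998])]
long_bar_center [(0.62, [0.543, 0.1065, 0.0489])]
short_bar_center [(0.91, [0.5595, 0.2011, 0.0467])]
rest [(0.71, [0.5457, 0.1476, 0.0028])]
slide_handle [(0.73, [0.5888, -0.2554, 0.2044]), (0.33, [0.4134, 0.1164, 0.0011])]
```

View pics/side0.png

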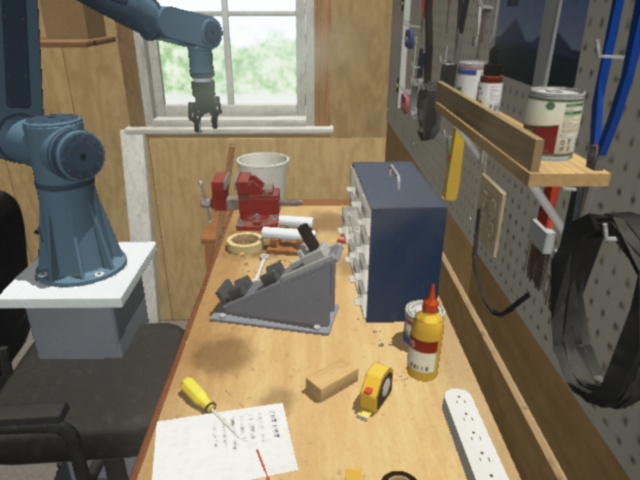

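View pics/top0.png

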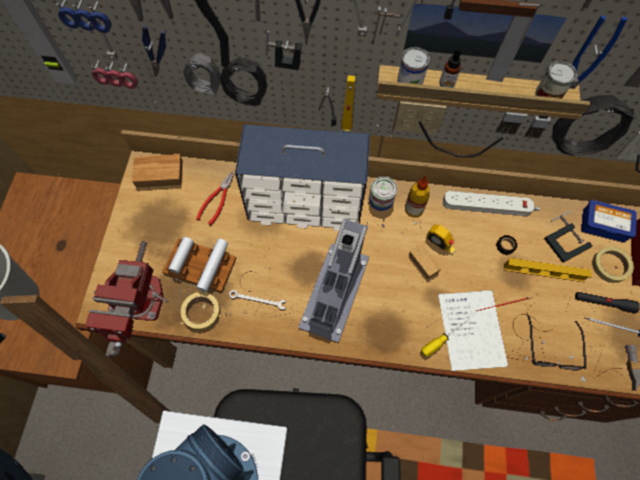

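Run:
```python
from h import *
# axis of long bar: backproject mask to plane z~0.044; bed yaw from landmarks
for c in("side","top"):
  K,T=P(c)
  for t,h in(("long_bar_center",.050),("short_bar_center",.050)):
    r=ctrl.trace(c,t)
    if not r: print(c,t,'none');continue
    for d in r[:2]:
      v,u=np.nonzero(d["pixels"]); 
      R=(T[:3,:3]@np.linalg.inv(K)@np.c_[u,v,np.ones(len(u))].T)
      X=(T[:3,3:]+R*((h-T[2,3])/R[2]))[:2].T.astype(np.float32)
      print(c,t,round(d["conf"],2),len(u),cv2.minAreaRect(X),X.mean(0))
# bed fit
names=dict(seat=(.075,0,0),bed=(0,0,0),vee_low=(.031,0,-.0226),vee_high=(.119,0,-.0226),slide_handle=(.237,0,.033))
obs=[("bed",.4079,-.2147,.0598),("bed",.4052,-.2106,.0606),("seat",.4711,-.2287,.0944),("vee_low",.4489,-.2238,.0552),("vee_high",.5177,-.2399,.0988),("vee_high",.5181,-.2395,.0998),("slide_handle",.5856,-.2597,.2038),("slide_handle",.5888,-.2554,.2044)]
from scipy.optimize import least_squares
def Rb(y):
  c,s=np.cos(y),np.sin(y); a=np.pi/6
  return np.array([[c,-s,0],[s,c,0],[0,0,1]])@np.array([[np.cos(a),0,-np.sin(a)],[0,1,0],[np.sin(a),0,np.cos(a)]])
f=lambda p:np.concatenate([Rb(p[2])@names[n]+[p[0],p[1],.058]-[x,y,z] for n,x,y,z in obs])
s=least_squares(f,[.407,-.212,-.2]);print(s.x,np.degrees(s.x[2]),(s.fun.reshape(-1,3)*1e3).round(1))
```

```text
side long_bar_center 0.59 437 ((0.5366222858428955, 0.09022936969995499), (0.07690320163965225, 0.1561390608549118), 78.65156555175781) [0.52169126 0.09324405]
side short_bar_center 0.72 310 ((0.5582433342933655, 0.18487875163555145), (0.07725627720355988, 0.10113353282213211), 89.12384796142578) [0.556985   0.18607293]
top long_bar_center 0.89 651 ((0.5397673845291138, 0.10421916842460632), (0.03442830592393875, 0.1593654304742813), 78.9621353149414) [0.53793377 0.10444846]
top short_bar_center 0.68 388 ((0.5568003058433533, 0.19639942049980164), (0.03171832486987114, 0.10458306968212128), 77.38201904296875) [0.55671597 0.19570854]
[ 0.40683329 -0.21278656 -0.24203684] -13.867689461277493 [[-1.1  1.9 -1.8]
 [ 1.6 -2.2 -2.6]
 [-1.2  0.3  1.1]
 [-5.   1.9 -1.3]
 [ 0.2 -0.3 -0.9]
 [-0.2 -0.7 -1.9]
 [ 4.5  1.7  1.3]
 [ 1.3 -2.6  0.7]]
```

The top picture shows the short bar at about (182,255) and the long bar at about (213,262). The cradle runs from (320,330) up to (347,240), with the cabinet behind at (305,190). The side picture agrees with this. The bed fit has residuals of 5 mm or less.

```bash
cat >> h.py <<'E'
from scipy.spatial.transform import Rotation as Ro, Slerp
def pose():
    o=ctrl.get_obs(); q=o["eef_rot"]; return o["eef_pos"],Ro.from_quat([q[1],q[2],q[3],q[0]]),o
def tool(yaw,pitch,sgn):
    "fingers along -z of a frame yawed, then x tipped up by pitch (rad)"
    F=(Ro.from_euler('z',yaw)*Ro.from_euler('y',-pitch)).as_matrix()
    x=-F[:,2]; y=sgn*F[:,1]; return Ro.from_matrix(np.c_[x,y,np.cross(x,y)])
def near(yaw,pitch):
    R=pose()[1]; return min((tool(yaw,pitch,s) for s in(1,-1)),key=lambda t:(R.inv()*t).magnitude())
def plan(p1,R1,n,g):
    p0,R0,_=pose(); s=Slerp([0,1],Ro.concatenate([R0,R1])); out=[]
    for i in range(n):
        A=s(i/n);B=s((i+1)/n)
        out+=list((A.inv()*B).as_rotvec(degrees=True).round(1))+list(A.inv().apply((np.array(p1)-p0)/n).round(4))+[g]
    print("total deg",np.degrees((R0.inv()*R1).magnitude()).round(1),"mm",((np.array(p1)-p0)*1e3).round(1))
    for i in range(n): print([float(v) for v in out[7*i:7*i+7]])
BAR=np.array([.5405,.104,.044]); BY=np.radians(-11)
O=np.array([.4068,-.2128,.058]); YB=np.radians(-13.5)
BEDM=(Ro.from_euler('z',YB)*Ro.from_euler('y',-np.pi/6)).as_matrix()
bed=lambda x,y,z:O+BEDM@[x,y,z]
tobed=lambda p:BEDM.T@(np.array(p)-O)
E
python3 - <<'E'
from h import *
print(pose()[1].as_matrix().round(2))
K,T=P("top")
R=T[:3,:3]@np.linalg.inv(K)@[305,226,1]; print("cabinet front",T[:3,3]-R*T[2,3]/R[2])
plan([.5405,.104,.20],near(BY,0),13,-1)
E
```

```text
[[-0.    0.45  0.89]
 [ 0.    0.89 -0.45]
 [-1.    0.   -0.  ]]
cabinet front [ 7.11106769e-01 -1.28528102e-01  2.22044605e-16]
total deg 15.5 mm [ 283.8 -410.6  -31.3]
[-1.2, -0.0, -0.0, 0.0024, -0.0185, 0.0336, -1.0]
[-1.2, -0.0, -0.0, 0.0024, -0.0192, 0.0332, -1.0]
[-1.2, -0.0, -0.0, 0.0024, -0.0199, 0.0328, -1.0]
[-1.2, -0.0, -0.0, 0.0024, -0.0206, 0.0324, -1.0]
[-1.2, -0.0, -0.0, 0.0024, -0.0212, 0.032, -1.0]
[-1.2, -0.0, -0.0, 0.0024, -0.0219, 0.0315, -1.0]
[-1.2, -0.0, -0.0, 0.0024, -0.0226, 0.0311, -1.0]
[-1.2, -0.0, -0.0, 0.0024, -0.0232, 0.0306, -1.0]
[-1.2, -0.0, -0.0, 0.0024, -0.0238, 0.0301, -1.0]
[-1.2, -0.0, -0.0, 0.0024, -0.0245, 0.0296, -1.0]
[-1.2, -0.0, -0.0, 0.0024, -0.0251, 0.0291, -1.0]
[-1.2, -0.0, -0.0, 0.0024, -0.0257, 0.0285, -1.0]
[-1.2, -0.0, -0.0, 0.0024, -0.0263, 0.028, -1.0]
```

>>> {"op": "carry_out", "data": {
  "motion": [-1.5, 0, 0, 0.002, -0.019, 0.034, -1, -1.5, 0, 0, 0.002, -0.02, 0.033, -1, -1.5, 0, 0, 0.002, -0.02, 0.033, -1, -1.5, 0, 0, 0.002, -0.021, 0.032, -1, -1.5, 0, 0, 0.002, -0.022, 0.032, -1, -1.5, 0, 0, 0.002, -0.022, 0.031, -1, -1.5, 0, 0, 0.002, -0.023, 0.031, -1, -1.5, 0, 0, 0.002, -0.024, 0.03, -1, -1.5, 0, 0, 0.002, -0.024, 0.03, -1, -1.5, 0, 0, 0.002, -0.025, 0.029, -1]
}}

```text
time_s: 2.1
eef_pos: [0.4867, 0.1949, 0.212]
eef_rot: [0.706, 0.065, 0.703, -0.062]
wrist_force: [0.9, 0.7, 0.9]
opening: 1.002
```

Run:
```python
from h import *
print(pose()[0]); plan([.5405,.104,.14],near(BY,0),1,-1)
```

```text
[0.48674764 0.19486064 0.21199921]
total deg 0.7 mm [ 53.8 -90.9 -72. ]
[0.6, 0.2, -0.3, 0.0719, -0.08, 0.069, -1.0]
```

>>> {"op": "carry_out", "data": {
  "motion": [0, 0, 0, 0.014, -0.016, 0.014, -1, 0, 0, 0, 0.014, -0.016, 0.014, -1, 0, 0, 0, 0.014, -0.016, 0.014, -1, 0, 0, 0, 0.014, -0.016, 0.014, -1, 0, 0, 0, 0.014, -0.016, 0.014, -1, 0, 0, 0, 0, 0, 0, -1]
}}

```text
time_s: 2.7
eef_pos: [0.5476, 0.0949, 0.1409]
eef_rot: [0.707, 0.067, 0.701, -0.064]
wrist_force: [-1.0, 1.0, -0.1]
opening: 1.001
```

Run:
```python
from h import *
for c in("top","side"):
    I=ctrl.camera(c)
    for t in "long_bar_center rest".split(): print(c,t,lm(c,t))
    y,x=(190,110) if c=="top" else (180,200)
    cv2.imwrite(f"pics/{c}1.png",cv2.resize(I[y:y+130,x:x+160],None,fx=3,fy=3,interpolation=cv2.INTER_CUBIC))
A=[cv2.imread(f"pics/{c}1.png") for c in("top","side")]
cv2.imwrite("pics/both1.png",cv2.resize(np.hstack(A),(800,325)))
plan([.5405,.104,.022],near(BY,0),1,-1)
print(pose()[2]["q"])
```

```text
top long_bar_center [(0.79, [0.5409, 0.1068, 0.0478])]
top rest [(0.86, [0.5487, 0.1491, 0.0014])]
side long_bar_center [(0.6, [0.5425, 0.1018, 0.0449])]
side rest [(0.83, [0.5481, 0.1488, 0.0014])]
total deg 0.9 mm [  -7.3    6.1 -121.7]
[0.5, 0.7, -0.4, 0.1216, 0.0039, -0.0097, -1.0]
[-0.03920436  0.22592523  1.74220124  0.00513894  1.16078697 -1.42895378]
```

View pics/both1.png

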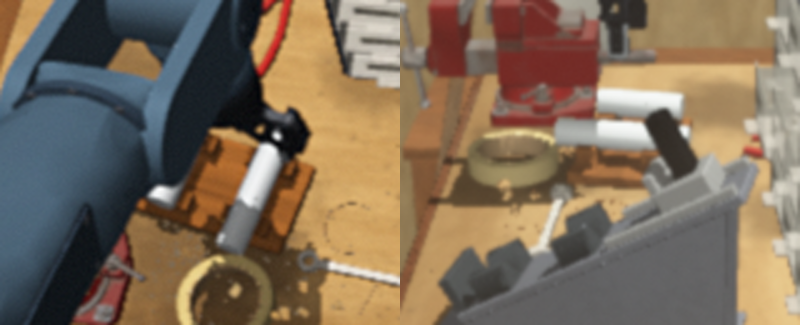

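The close view shows the gripper above the far half of the long bar (left crop, about (275,130)), with the rest and its cheeks below. The landmarks agree with my estimate to about 2 mm, so I'll correct and descend.

>>> {"op": "carry_out", "data": {
  "motion": [0, 0, 0, 0.0, 0.004, -0.009, -1, 0.5, 0.5, 0, 0.016, 0, 0, -1, 0, 0, 0, 0.02, 0, 0, -1, 0, 0, 0, 0.02, 0, 0, -1, 0, 0, 0, 0, 0, 0, -1]
}}

```text
time_s: 3.5
eef_pos: [0.5388, 0.1073, 0.0859]
eef_rot: [0.706, 0.069, 0.702, -0.064]
wrist_force: [-1.3, 1.1, -0.4]
opening: 0.998
```

Run:
```python
from h import *
print(pose()[0]);plan([.5412,.1042,.022],near(BY,0),1,-1)
```

```text
[0.53876513 0.10727192 0.08591258]
total deg 0.6 mm [  2.4  -3.1 -63.9]
[0.2, 0.3, -0.4, 0.0639, -0.003, 0.0026, -1.0]
```

>>> {"op": "carry_out", "data": {
  "motion": [0, 0, 0, 0.012, -0.003, 0.003, -1, 0, 0, 0, 0.013, 0, 0, -1, 0, 0, 0, 0.013, 0, 0, -1, 0, 0, 0, 0.013, 0, 0, -1, 0, 0, 0, 0.009, 0, 0, -1, 0, 0, 0, 0, 0, 0, -1]
}}

```text
time_s: 4.1
eef_pos: [0.5419, 0.1042, 0.0211]
eef_rot: [0.706, 0.069, 0.702, -0.064]
wrist_force: [0.3, -0.4, -0.1]
opening: 1.002
```

>>> {"op": "carry_out", "data": {
  "motion": [0, 0, 0, 0, 0, 0, 1, 0, 0, 0, 0, 0, 0, 1, 0, 0, 0, 0, 0, 0, 1, 0, 0, 0, 0, 0, 0, 1, 0, 0, 0, 0, 0, 0, 1, 0, 0, 0, 0, 0, 0, 1]
}}

```text
time_s: 4.7
eef_pos: [0.5428, 0.1038, 0.0223]
eef_rot: [0.707, 0.069, 0.701, -0.064]
wrist_force: [0.0, -0.9, -3.0]
opening: 0.354
```

>>> {"op": "carry_out", "data": {
  "motion": [0, 0, 0, 0, 0, 0, 1, 0, 0, 0, -0.004, 0, 0, 1, 0, 0, 0, -0.02, 0, 0, 1, 0, 0, 0, -0.03, 0, 0, 1, 0, 0, 0, -0.03, 0, 0, 1, 0, 0, 0, -0.03, 0, 0, 1, 0, 0, 0, -0.03, 0, 0, 1, 0, 0, 0, -0.03, 0, 0, 1, 0, 0, 0, -0.02, 0, 0, 1, 0, 0, 0, 0, 0, 0, 1]
}}

```text
time_s: 5.7
eef_pos: [0.5378, 0.1036, 0.2221]
eef_rot: [0.704, 0.069, 0.704, -0.064]
wrist_force: [1.2, 0.4, -3.4]
opening: 0.361
```

Run:
```python
from h import *
p,R,o=pose();print(p,o["opening"])
for c in("top","side"):
    I=ctrl.camera(c)
    if c=="side": cv2.imwrite("pics/s2.png",cv2.resize(I[120:320,150:400],None,fx=2.4,fy=2.4))
    L=lm(c,"long_bar_center");print(c,L,[(R.inv().apply(np.array(l[1])-p)*1e3).round(1) for l in L])
    print(lm(c,"bed"),lm(c,"vee_low"),lm(c,"vee_high"),lm(c,"slide_handle"))
S=bed(.08,0,0); R1=tool(YB,np.pi/6,1); R1=min((tool(YB,np.pi/6,s) for s in(1,-1)),key=lambda t:(R.inv()*t).magnitude())
tgt=S+BEDM@[0,0,.08]+R1.apply([.022,0,0])
print("seat",bed(.075,0,0),"above",tgt); plan(tgt,R1,14,1)
```

```text
[0.53781575 0.10355467 0.22214402] 0.3613829050632962
top [(0.85, [0.5374, 0.1052, 0.2417]), (0.64, [0.5332, 0.1088, 0.2293])] [array([-19.5,   1.7,  -0.7]), array([-7.1,  4.3, -5.5])]
[(0.96, [0.4063, -0.2123, 0.0613])] [(0.73, [0.4454, -0.2169, 0.056])] [(0.9, [0.5199, -0.2379, 0.0967])] [(0.6, [0.5893, -0.2532, 0.2053])]
side [(0.92, [0.5383, 0.102, 0.2441])] [array([-22. ,  -1.3,   0.8])]
[(0.57, [0.408, -0.2145, 0.0573])] [(0.98, [0.4485, -0.2232, 0.0553])] [(0.9, [0.5163, -0.2434, 0.0982]), (0.43, [0.5494, 0.1494, 0.0021])] [(0.73, [0.5858, -0.2609, 0.2051])]
seat [ 0.46995728 -0.22796272  0.0955    ] above [ 0.44596904 -0.22220365  0.14822947]
total deg 30.5 mm [ -90.  -325.6  -70.1]
[0.2, -2.2, -0.1, 0.0049, -0.0241, -0.0019, 1.0]
[0.2, -2.2, -0.1, 0.0048, -0.0241, -0.002, 1.0]
[0.2, -2.2, -0.1, 0.0048, -0.0241, -0.0021, 1.0]
[0.2, -2.2, -0.1, 0.0047, -0.0241, -0.0022, 1.0]
[0.2, -2.2, -0.1, 0.0047, -0.0241, -0.0023, 1.0]
[0.2, -2.2, -0.1, 0.0046, -0.0241, -0.0024, 1.0]
[0.2, -2.2, -0.1, 0.0046, -0.0241, -0.0025, 1.0]
[0.2, -2.2, -0.1, 0.0045, -0.0241, -0.0026, 1.0]
[0.2, -2.2, -0.1, 0.0044, -0.0241, -0.0027, 1.0]
[0.2, -2.2, -0.1, 0.0043, -0.0241, -0.0028, 1.0]
[0.2, -2.2, -0.1, 0.0043, -0.0241, -0.0029, 1.0]
[0.2, -2.2, -0.1, 0.0042, -0.0241, -0.003, 1.0]
[0.2, -2.2, -0.1, 0.0041, -0.0241, -0.0031, 1.0]
[0.2, -2.2, -0.1, 0.004, -0.0241, -0.0031, 1.0]
```

View pics/s2.png

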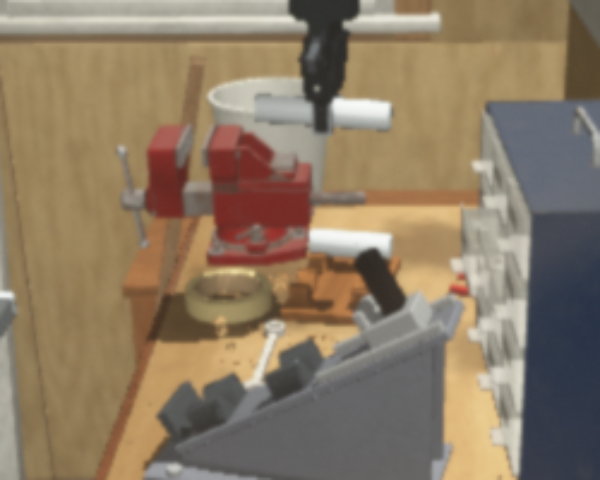

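The side crop shows the bar held level at its centre, at about (320,112). The cradle is clear, with its vees at (200,405) and (295,365).

>>> {"op": "carry_out", "data": {
  "motion": [0.2, -2.2, 0, 0.003, -0.024, -0.003, 1, 0.2, -2.2, 0, 0.003, -0.024, -0.003, 1, 0.2, -2.2, 0, 0.003, -0.024, -0.003, 1, 0.2, -2.2, 0, 0.004, -0.024, -0.003, 1, 0.2, -2.2, 0, 0.004, -0.024, -0.003, 1, 0.2, -2.2, 0, 0.004, -0.024, -0.003, 1, 0.2, -2.2, 0, 0.004, -0.024, -0.003, 1, 0.2, -2.2, 0, 0.004, -0.024, -0.003, 1, 0.2, -2.2, 0, 0.004, -0.024, -0.003, 1, 0.2, -2.2, 0, 0.004, -0.024, -0.003, 1]
}}

```text
time_s: 7.3
eef_pos: [0.4646, -0.1321, 0.1753]
eef_rot: [0.827, 0.064, 0.551, -0.087]
wrist_force: [0.3, 0.1, -2.6]
opening: 0.355
```

```bash
sed -i 's/radians(-13.5)/radians(-13.8)/' h.py
cat >> h.py <<'E'
def bedtool():
    R=pose()[1]; return min((tool(YB,np.pi/6,s) for s in(1,-1)),key=lambda t:(R.inv()*t).magnitude())
def bedplan(c,n,g,d=.0215):
    "go so that the point d behind the TCP is at bed coords c"
    p,R,o=pose(); R1=bedtool(); print("now bed",(tobed(p-R.apply([d,0,0]))*1e3).round(1),o["wrist_force"].round(1),"open",round(o["opening"],3),"t",o["time_s"])
    plan(bed(*c)+R1.apply([d,0,0]),R1,n,g)
E
python3 - <<'E'
from h import *
bedplan((.080,0,.07),5,1)
E
```

```text
now bed [ 93.3  91.7 104.4] [ 0.3  0.1 -2.6] open 0.355 t 7.3
total deg 7.5 mm [-14.  -91.4 -35.3]
[0.2, -1.5, -0.2, 0.0068, -0.0185, -0.0015, 1.0]
[0.2, -1.5, -0.2, 0.0068, -0.0185, -0.0016, 1.0]
[0.2, -1.5, -0.2, 0.0069, -0.0185, -0.0018, 1.0]
[0.2, -1.5, -0.2, 0.0069, -0.0185, -0.0019, 1.0]
[0.2, -1.5, -0.2, 0.0069, -0.0184, -0.002, 1.0]
```

>>> {"op": "carry_out", "data": {
  "motion": [0.2, -1.5, -0.2, 0.006, -0.0185, -0.002, 1, 0.2, -1.5, -0.2, 0.006, -0.0185, -0.002, 1, 0.2, -1.5, -0.2, 0.006, -0.0185, -0.002, 1, 0.2, -1.5, -0.2, 0.006, -0.0185, -0.002, 1, 0.2, -1.5, -0.2, 0.006, -0.0175, -0.002, 1, 0, 0, 0, 0, 0, 0, 1, 0, 0, 0, 0, 0, 0, 1]
}}

```text
time_s: 8.0
eef_pos: [0.4441, -0.2279, 0.1424]
eef_rot: [0.861, 0.061, 0.494, -0.107]
wrist_force: [0.7, 0.0, -2.6]
opening: 0.353
```

Run:
```python
from h import *
p,R,o=pose()
for c in("side","top"):
    I=ctrl.camera(c); y,x=(180,180) if c=="side" else (200,260)
    cv2.imwrite(f"pics/{c}3.png",cv2.resize(I[y:y+160,x:x+160],(400,400),interpolation=cv2.INTER_CUBIC))
    for t in "long_bar_center bed vee_low vee_high seat".split(): print(c,t,[(l[0],(tobed(l[1])*1e3).round(1)) for l in lm(c,t)])
cv2.imwrite("pics/both3.png",np.hstack([cv2.imread(f"pics/{c}3.png") for c in("side","top")]))
bedplan((.080,0,.03),1,1)
```

```text
side long_bar_center []
side bed [(0.78, array([ 0.3, -2.3, -1.8])), (0.71, array([ 216.6, -205.7, -190.7]))]
side vee_low [(0.86, array([ 33.5,   1.9, -22.8]))]
side vee_high [(0.72, array([119.7,  -3.7, -25.1]))]
side seat [(0.56, array([76.6,  1.1, -0.9]))]
top long_bar_center [(0.87, array([75.3, -2.1, 74.6]))]
top bed [(0.75, array([-1.1,  3.8,  1. ]))]
top vee_low [(0.87, array([ 30.9,   6.3, -20.5])), (0.44, array([ 209.7,  438. , -177. ]))]
top vee_high [(0.62, array([118.3,   2.1, -23.6]))]
top seat [(0.58, array([-12.1, 192.9, -52. ])), (0.56, array([75.1,  4.3, -1.7]))]
now bed [76.9 -5.4 74.7] [-0.4 -0.8 -3.2] open 0.357 t 8.6
total deg 0.5 mm [ 25.5  -0.6 -37.2]
[-0.2, 0.4, 0.2, 0.0447, 0.0057, 0.0026, 1.0]
```

View pics/both3.png

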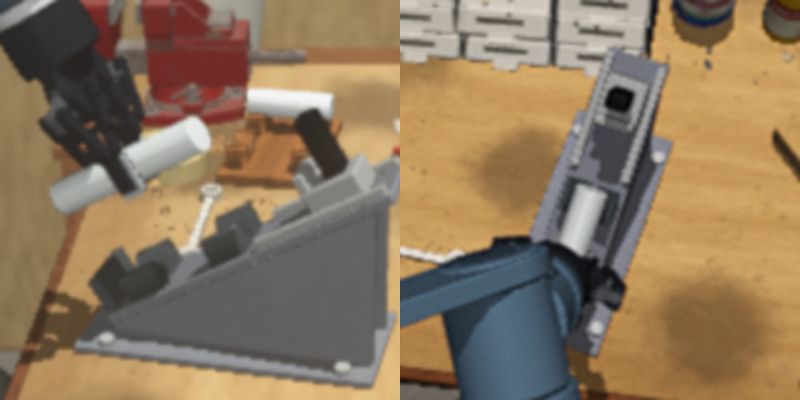

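The side crop shows the bar parallel to the slope above the vees, with its lower end clear of the stop. The top crop shows it a little to the right of the vee line. I'll shift 6 mm left and 5 mm up-slope, then lower.

>>> {"op": "carry_out", "data": {
  "motion": [-0.2, 0.4, 0.2, 0.008, 0.006, 0.005, 1, 0, 0, 0, 0.012, 0, 0, 1, 0, 0, 0, 0.012, 0, 0, 1, 0, 0, 0, 0.01, 0, 0, 1, 0, 0, 0, 0, 0, 0, 1]
}}

```text
time_s: 9.1
eef_pos: [0.472, -0.2286, 0.1086]
eef_rot: [0.86, 0.06, 0.496, -0.104]
wrist_force: [-0.9, -0.2, -3.6]
opening: 0.355
```

Run:
```python
from h import *
bedplan((.082,.001,.010),1,1)
```

```text
now bed [83.4  0.2 31.8] [-0.9 -0.2 -3.6] open 0.355 t 9.1
total deg 0.1 mm [  9.5  -1.5 -19.6]
[0.0, 0.1, 0.0, 0.0218, 0.0008, -0.0015, 1.0]
```

>>> {"op": "carry_out", "data": {
  "motion": [0, 0.1, 0, 0.008, 0.001, -0.001, 1, 0, 0, 0, 0.008, 0, 0, 1, 0, 0, 0, 0.006, 0, 0, 1, 0, 0, 0, 0.002, 0, 0, 1, 0, 0, 0, 0.002, 0, 0, 1, 0, 0, 0, 0, 0, 0, 1]
}}

```text
time_s: 9.7
eef_pos: [0.4852, -0.2311, 0.0845]
eef_rot: [0.86, 0.06, 0.496, -0.104]
wrist_force: [0.1, -0.3, -2.8]
opening: 0.353
```

Run:
```python
from h import *
bedplan((.082,.001,.0),1,1); print(BEDM.T@pose()[2]["wrist_force"])
```

```text
now bed [82.9  1.   4.2] [ 0.1 -0.3 -2.8] open 0.353 t 9.7
total deg 0.1 mm [ 1.3 -0.2 -4.1]
[0.0, 0.0, 0.1, 0.0042, 0.0001, -0.0009, 1.0]
[-1.29359316 -0.25921549 -2.54242664]
```

>>> {"op": "carry_out", "data": {
  "motion": [0, 0, 0, 0.002, 0, 0, 1, 0, 0, 0, 0.0015, 0, 0, 1, 0, 0, 0, 0, 0, 0, 1]
}}

```text
time_s: 10.0
eef_pos: [0.4871, -0.2318, 0.0818]
eef_rot: [0.86, 0.059, 0.496, -0.105]
wrist_force: [-0.5, -0.8, -3.4]
opening: 0.359
```

>>> {"op": "carry_out", "data": {
  "motion": [0, 0, 0, 0.001, 0, 0, 1, 0, 0, 0, 0, 0, 0, 1]
}}

```text
time_s: 10.2
eef_pos: [0.4877, -0.2318, 0.0811]
eef_rot: [0.86, 0.059, 0.496, -0.104]
wrist_force: [-1.3, 1.0, -0.5]
opening: 0.358
```

>>> {"op": "carry_out", "data": {
  "motion": [0, 0, 0, 0.001, 0, 0, 1, 0, 0, 0, 0, 0, 0, 1]
}}

```text
time_s: 10.4
eef_pos: [0.488, -0.2315, 0.0809]
eef_rot: [0.86, 0.058, 0.496, -0.104]
wrist_force: [-1.6, 1.6, -2.4]
opening: 0.358
```

>>> {"op": "carry_out", "data": {
  "motion": [0, 0, 0, 0.002, 0, 0, 1, 0, 0, 0, 0.001, 0, 0, 1]
}}

```text
time_s: 10.6
eef_pos: [0.4885, -0.2315, 0.0806]
eef_rot: [0.86, 0.056, 0.496, -0.102]
wrist_force: [-30.0, 8.1, 26.3]
opening: 0.357
```

Run:
```python
from h import *
bedplan((.082,.001,.0),1,1); o=pose()[2];print(BEDM.T@o["wrist_force"],BEDM.T@o["torque"])
```

```text
now bed [83.8  1.4 -0.8] [-30.    8.1  26.3] open 0.357 t 10.6
total deg 0.5 mm [-2.   0.1 -0.2]
[0.5, 0.1, 0.0, -0.0008, -0.0003, -0.0018, 1.0]
[-13.74771564   0.72912948  38.28097426] [0.00215085 2.10973069 0.00969199]
```

>>> {"op": "carry_out", "data": {
  "motion": [0, 0, 0, 0, 0, 0, 1, 0, 0, 0, -0.0003, 0, 0, 1, 0, 0, 0, 0, 0, 0, 1, 0, 0, 0, 0, 0, 0, 1]
}}

```text
time_s: 11.0
eef_pos: [0.4882, -0.2319, 0.0818]
eef_rot: [0.861, 0.056, 0.496, -0.103]
wrist_force: [-0.5, 0.8, -4.2]
opening: 0.353
```

Run:
```python
from h import *
for c in("side","top"):
    I=ctrl.camera(c); y,x=(200,180) if c=="side" else (200,260)
    cv2.imwrite(f"pics/{c}4.png",cv2.resize(I[y:y+160,x:x+160],(400,400),interpolation=cv2.INTER_CUBIC))
    for t in "long_bar_center bed".split(): print(c,t,[(l[0],(tobed(l[1])*1e3).round(1)) for l in lm(c,t)])
cv2.imwrite("pics/both4.png",np.hstack([cv2.imread(f"pics/{c}4.png") for c in("side","top")]))
bedplan((.082,.001,.0),1,1); o=pose()[2];print(BEDM.T@o["wrist_force"],BEDM.T@o["torque"])
```

```text
side long_bar_center [(0.71, array([85.5, -0.6,  1.5]))]
side bed [(0.97, array([ 3.3,  1.3, -3.3]))]
top long_bar_center []
top bed [(0.92, array([1.6, 0.1, 4.9]))]
now bed [84.1  1.   0.3] [ 0.6  0.2 -3.6] open 0.358 t 11.3
total deg 0.5 mm [-1.6  0.5 -1.3]
[0.5, 0.2, 0.1, 0.0002, 0.0001, -0.0021, 1.0]
[-1.32149252  0.35095141 -3.41036105] [-0.0135294   0.43455917  0.05684904]
```

View pics/both4.png

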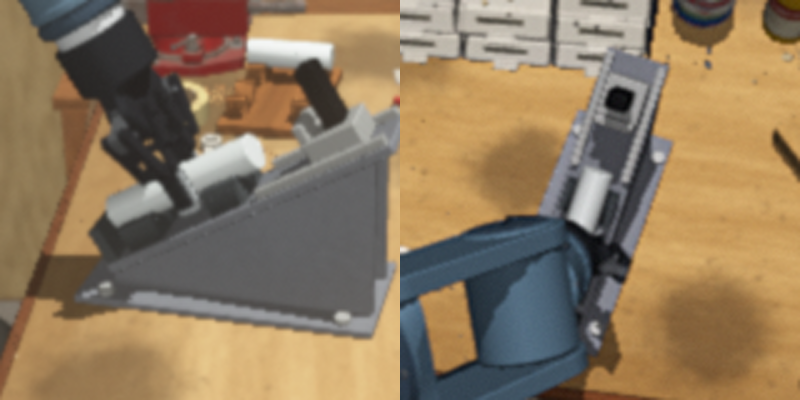

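The bar sits in the vees (side crop, about (185,180)), and the wrist still carries its weight, so it is about 1 mm up. I'll shift it 4 mm down-slope and press it lightly back into the vees.

>>> {"op": "carry_out", "data": {
  "motion": [0, 0, 0, 0, 0, -0.002, 1, 0, 0, 0, 0, 0, -0.002, 1, 0, 0, 0, 0.0015, 0, 0, 1, 0, 0, 0, 0, 0, 0, 1]
}}

```text
time_s: 11.7
eef_pos: [0.4849, -0.2306, 0.0788]
eef_rot: [0.861, 0.056, 0.496, -0.102]
wrist_force: [-1.3, 0.3, -1.6]
opening: 0.358
```

Run:
```python
from h import *
bedplan((.080,.001,-.0008),1,1); o=pose()[2];print(BEDM.T@o["wrist_force"],BEDM.T@o["torque"])
```

```text
now bed [79.7  1.3 -0.5] [-1.3  0.3 -1.6] open 0.358 t 11.7
total deg 0.6 mm [ 0.2 -0.4 -0.1]
[0.6, 0.2, 0.0, 0.0003, -0.0003, 0.0002, 1.0]
[-1.96116949 -0.06373307 -0.67711476] [-0.03675266  0.46925698  0.01447319]
```

>>> {"op": "carry_out", "data": {
  "motion": [0, 0, 0, 0.001, 0, 0, 1, 0, 0, 0, 0.0005, 0, 0, 1]
}}

```text
time_s: 11.9
eef_pos: [0.485, -0.2307, 0.0788]
eef_rot: [0.861, 0.055, 0.496, -0.102]
wrist_force: [-12.5, 3.8, 10.5]
opening: 0.356
```

Firm contact, with no further descent. I'll hold a moment, then open gradually.

>>> {"op": "carry_out", "data": {
  "motion": [0, 0, 0, 0, 0, 0, 1, 0, 0, 0, 0, 0, 0, 1, 0, 0, 0, 0, 0, 0, 1, 0, 0, 0, 0, 0, 0, 1, 0, 0, 0, 0, 0, 0, 1]
}}

```text
time_s: 12.4
eef_pos: [0.4848, -0.2307, 0.0789]
eef_rot: [0.861, 0.055, 0.495, -0.102]
wrist_force: [-1.2, 1.1, -1.3]
opening: 0.359
```

>>> {"op": "carry_out", "data": {
  "motion": [0, 0, 0, 0, 0, 0, 0.28, 0, 0, 0, 0, 0, 0, 0.26, 0, 0, 0, 0, 0, 0, 0.24, 0, 0, 0, 0, 0, 0, 0.2, 0, 0, 0, 0, 0, 0, 0.15, 0, 0, 0, 0, 0, 0, 0.1, 0, 0, 0, 0, 0, 0, 0]
}}

```text
time_s: 13.1
eef_pos: [0.4862, -0.2323, 0.0804]
eef_rot: [0.862, 0.054, 0.494, -0.103]
wrist_force: [-0.4, 0.2, -0.5]
opening: 0.5
```

Run:
```python
from h import *
bedplan((.080,.001,.1),1,0)
```

```text
now bed [81.9  0.1  0. ] [-0.4  0.2 -0.5] open 0.5 t 13.1
total deg 0.8 mm [-50.   13.3  85.5]
[0.6, 0.4, 0.2, -0.1, 0.0007, -0.0013, 0.0]
```

>>> {"op": "carry_out", "data": {
  "motion": [0, 0, 0, 0, 0, 0, -0.4, 0, 0, 0, 0, 0, 0, -0.4, 0, 0, 0, -0.01, 0, 0, -0.4, 0, 0, 0, -0.015, 0, 0, -0.4, 0, 0, 0, -0.02, 0, 0, -0.4, 0.3, 0.2, 0.1, -0.025, 0, 0, -0.4, 0.3, 0.2, 0.1, -0.025, 0, 0, -0.4, 0, 0, 0, -0.01, 0, 0, -0.4, 0, 0, 0, 0, 0, 0, -0.4]
}}

```text
time_s: 14.0
eef_pos: [0.4324, -0.2185, 0.1735]
eef_rot: [0.859, 0.06, 0.497, -0.104]
wrist_force: [0.0, -0.4, -0.7]
opening: 0.7
```

Run:
```python
from h import *
for c in("side","top"):
    I=ctrl.camera(c); y,x=(200,180) if c=="side" else (200,260)
    cv2.imwrite(f"pics/{c}5.png",cv2.resize(I[y:y+160,x:x+160],(400,400),interpolation=cv2.INTER_CUBIC))
    for t in "long_bar_center slide_handle bed vee_high".split(): print(c,t,[(l[0],(tobed(l[1])*1e3).round(1)) for l in lm(c,t)])
cv2.imwrite("pics/both5.png",np.hstack([cv2.imread(f"pics/{c}5.png") for c in("side","top")]))
bedplan((.237,0,.10),5,-.4)
```

```text
side long_bar_center [(0.67, array([84.9,  0.2, -0.1]))]
side slide_handle [(0.8, array([233.3,  -0.7,  33.9])), (0.51, array([ 5.7, -1.2, -1.8]))]
side bed [(0.69, array([ 1.7, -1.7, -1.9])), (0.38, array([-86.6, 325.1, -12.7]))]
side vee_high [(0.63, array([120.5,   0.8, -23.3]))]
top long_bar_center [(0.67, array([78.8,  0.1, -0. ]))]
top slide_handle [(0.9, array([237.3,   1.9,  32.6])), (0.2, array([ 15.4, 384.2, -74.3]))]
top bed [(0.68, array([-93. , 320.5, -13.1])), (0.6, array([73.5,  3.5,  0.4]))]
top vee_high [(0.94, array([121.5,   4.4, -21.8]))]
now bed [ 79.1   1.3 106.7] [ 0.3 -0.8  0.1] open 0.698 t 14.5
total deg 0.4 mm [135.8 -34.8  73.2]
[-0.0, -0.1, -0.0, 0.0012, -0.0003, 0.0316, -0.4]
[-0.0, -0.1, -0.0, 0.0012, -0.0003, 0.0316, -0.4]
[-0.0, -0.1, -0.0, 0.0012, -0.0003, 0.0316, -0.4]
[-0.0, -0.1, -0.0, 0.0013, -0.0003, 0.0316, -0.4]
[-0.0, -0.1, -0.0, 0.0013, -0.0003, 0.0316, -0.4]
```

View pics/both5.png

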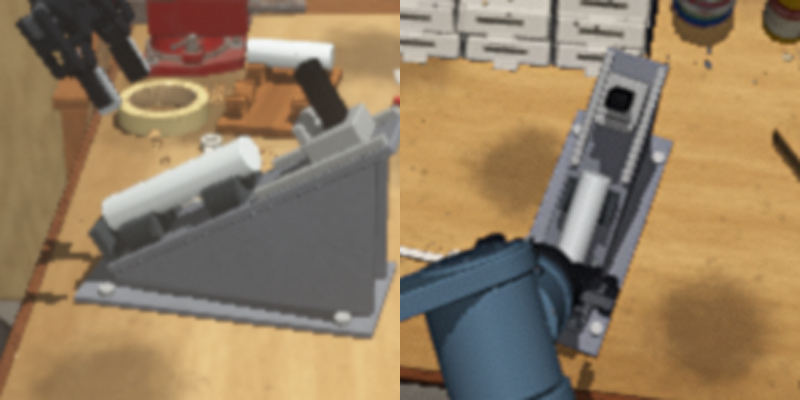

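The bar is seated parallel in both vees (side crop, (105,205) to (255,155)) with a small gap at the lower stop. The handle is at (320,90). Next I move over the handle.

>>> {"op": "carry_out", "data": {
  "motion": [0, 0, 0, 0.001, 0, 0.03, -0.4, 0, 0, 0, 0.001, 0, 0.032, -0.4, 0, 0, 0, 0.001, 0, 0.032, -0.4, 0, 0, 0, 0.001, 0, 0.032, -0.4, 0, 0, 0, 0.001, 0, 0.028, -0.4, 0, 0, 0, 0, 0, 0, -0.4]
}}

```text
time_s: 15.1
eef_pos: [0.5692, -0.2504, 0.242]
eef_rot: [0.858, 0.064, 0.5, -0.102]
wrist_force: [-0.3, -0.6, 0.3]
opening: 0.702
```

Run:
```python
from h import *
bedplan((.236,.001,.035),6,-.4)
```

```text
now bed [236.6   2.1  97.5] [-0.3 -0.6  0.3] open 0.702 t 15.1
total deg 0.7 mm [ 29.8  -8.6 -54.3]
[-0.0, -0.1, -0.1, 0.0104, -0.0003, 0.0, -0.4]
[-0.0, -0.1, -0.1, 0.0104, -0.0003, 0.0, -0.4]
[-0.0, -0.1, -0.1, 0.0104, -0.0002, 0.0, -0.4]
[-0.0, -0.1, -0.1, 0.0104, -0.0002, -0.0, -0.4]
[-0.0, -0.1, -0.1, 0.0104, -0.0002, -0.0, -0.4]
[-0.0, -0.1, -0.1, 0.0104, -0.0002, -0.0, -0.4]
```

>>> {"op": "carry_out", "data": {
  "motion": [0, -0.3, -0.3, 0.01, -0.001, 0, -0.4, 0, -0.3, -0.2, 0.01, 0, 0, -0.4, 0, 0, 0, 0.01, 0, 0, -0.4, 0, 0, 0, 0.011, 0, 0, -0.4, 0, 0, 0, 0.011, 0, 0, -0.4, 0, 0, 0, 0.009, 0, 0, -0.4, 0, 0, 0, 0, 0, 0, -0.4]
}}

```text
time_s: 15.8
eef_pos: [0.5963, -0.2568, 0.1781]
eef_rot: [0.858, 0.063, 0.499, -0.105]
wrist_force: [-0.2, 0.7, -0.1]
opening: 0.697
```

Run:
```python
from h import *
bedplan((.236,.001,.035),1,-.4)
I=ctrl.camera("side"); J=ctrl.camera("top")
cv2.imwrite("pics/both6.png",np.hstack([cv2.resize(I[200:320,240:360],(400,400)),cv2.resize(J[200:320,280:400],(400,400))]))
```

```text
now bed [228.7   2.4  28.3] [-0.2  0.7 -0.1] open 0.697 t 15.8
total deg 0.5 mm [ 2.7 -2.1  9.6]
[-0.3, -0.4, 0.0, -0.0068, -0.0014, 0.0074, -0.4]
```

View pics/both6.png

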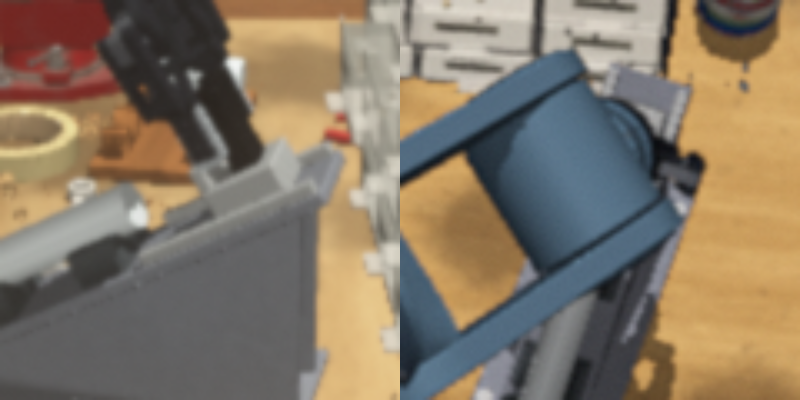

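The fingers straddle the handle (side crop, about (225,150)) but sit slightly low and down-slope. I'll correct that and close.

>>> {"op": "carry_out", "data": {
  "motion": [-0.3, -0.4, 0, -0.004, -0.001, 0.004, -0.4, 0, 0, 0, -0.002, 0, 0.003, -0.4, 0, 0, 0, 0, 0, 0, 0.5, 0, 0, 0, 0, 0, 0, 1, 0, 0, 0, 0, 0, 0, 1, 0, 0, 0, 0, 0, 0, 1, 0, 0, 0, 0, 0, 0, 1, 0, 0, 0, 0, 0, 0, 1]
}}

```text
time_s: 16.7
eef_pos: [0.6007, -0.2579, 0.1925]
eef_rot: [0.861, 0.059, 0.494, -0.104]
wrist_force: [1.1, 1.0, -1.0]
opening: 0.267
```

Run:
```python
from h import *
bedplan((.236,.001,.035),1,1)
```

```text
now bed [239.5   2.5  38.4] [ 1.1  1.  -1. ] open 0.267 t 16.7
total deg 0.4 mm [-1.7 -1.1 -4.8]
[0.1, 0.3, -0.0, 0.0034, -0.0015, -0.0036, 1.0]
```

>>> {"op": "carry_out", "data": {
  "motion": [0, 0, 0, 0, 0, -0.004, 1, 0, 0, 0, 0, 0, -0.006, 1, 0, 0, 0, 0, 0, -0.006, 1, 0, 0, 0, 0, 0, -0.006, 1, 0, 0, 0, 0, 0, -0.006, 1, 0, 0, 0, 0, 0, -0.006, 1]
}}

```text
time_s: 17.3
eef_pos: [0.5716, -0.2511, 0.1753]
eef_rot: [0.862, 0.058, 0.493, -0.104]
wrist_force: [3.9, -0.4, -1.0]
opening: 0.271
```

Run:
```python
from h import *
bedplan((.182,.001,.035),1,1);print(BEDM.T@pose()[2]["wrist_force"])
```

```text
now bed [204.9   2.2  38.5] [ 3.9 -0.4 -1. ] open 0.271 t 17.3
total deg 0.5 mm [-18.    3.2 -14.6]
[0.1, 0.5, 0.0, 0.0033, -0.0011, -0.0231, 1.0]
[ 2.88257616  0.54204088 -2.84495968]
```

>>> {"op": "carry_out", "data": {
  "motion": [0, 0, 0, 0, 0, -0.004, 1, 0, 0, 0, 0, 0, -0.004, 1, 0, 0, 0, 0, 0, -0.004, 1]
}}

```text
time_s: 17.6
eef_pos: [0.5602, -0.2484, 0.1685]
eef_rot: [0.862, 0.058, 0.493, -0.104]
wrist_force: [4.5, -0.2, -1.5]
opening: 0.273
```

>>> {"op": "carry_out", "data": {
  "motion": [0, 0, 0, 0, 0, -0.002, 1, 0, 0, 0, 0, 0, -0.002, 1]
}}

```text
time_s: 17.8
eef_pos: [0.5564, -0.2475, 0.1663]
eef_rot: [0.862, 0.059, 0.493, -0.104]
wrist_force: [11.8, 0.1, 1.8]
opening: 0.272
```

>>> {"op": "carry_out", "data": {
  "motion": [0, 0, 0, 0, 0, -0.002, 1, 0, 0, 0, 0, 0, -0.001, 1]
}}

```text
time_s: 18.0
eef_pos: [0.5565, -0.2475, 0.1665]
eef_rot: [0.863, 0.059, 0.49, -0.105]
wrist_force: [11.4, -1.6, -6.5]
opening: 0.274
```

Run:
```python
from h import *
bedplan((.182,.001,.035),1,1);print(BEDM.T@pose()[2]["wrist_force"])
```

```text
now bed [186.9   2.   38.6] [11.4 -1.6 -6.5] open 0.274 t 18.0
total deg 0.9 mm [-2.9 -0.3 -5.8]
[0.0, 0.9, 0.1, 0.0035, -0.001, -0.0053, 1.0]
[  6.63095193   1.11319415 -11.36832406]
```

>>> {"op": "carry_out", "data": {
  "motion": [0, 0, 0, 0, 0, -0.003, 1, 0, 0, 0, 0, 0, -0.003, 1]
}}

```text
time_s: 18.2
eef_pos: [0.5564, -0.2476, 0.1667]
eef_rot: [0.866, 0.058, 0.485, -0.106]
wrist_force: [29.5, -3.2, -11.8]
opening: 0.271
```

Run:
```python
from h import *
bedplan((.182,.001,.035),1,1);print(BEDM.T@pose()[2]["wrist_force"],BEDM.T@pose()[2]["torque"])
```

```text
now bed [186.8   1.9  38.9] [ 29.5  -3.2 -11.8] open 0.271 t 18.2
total deg 1.5 mm [-2.8 -0.2 -6.1]
[-0.0, 1.5, 0.2, 0.0038, -0.0008, -0.0055, 1.0]
[ 19.56039643   3.88640973 -24.93797551] [ 1.09905243 -2.00051622  0.37306916]
```

Run:
```python
from h import *
V=[]
for c in("side","top"):
    I=ctrl.camera(c)
    for t in "long_bar_center slide_handle bed vee_high vee_low".split(): print(c,t,[(l[0],(tobed(l[1])*1e3).round(1)) for l in lm(c,t)])
    # project expected end edges of bar
    K,T=P(c)
    for n,x in(("low stop face",0),("bar top",150)):
        q=T[:3,:3].T@(bed(x/1e3,0,.016)-T[:3,3]); print(c,n,(K@(q/q[2]))[:2].round(1))
    if c=="side": V.append(cv2.resize(I[235:325,200:320],(800,600),interpolation=cv2.INTER_CUBIC))
cv2.imwrite("pics/side7.png",V[0])
```

```text
side long_bar_center [(0.9, array([79.8, -1. ,  0.9]))]
side slide_handle [(0.74, array([183.2,  -0.9,  32.3]))]
side bed [(0.7, array([-87.6, 324.7, -13.6]))]
side vee_high [(0.73, array([122.1,  -2.5, -23.7]))]
side vee_low [(0.9, array([ 35. ,  -0. , -22.2]))]
side low stop face [220.2 279.7]
side bar top [275.2 255.1]
top long_bar_center []
top slide_handle [(0.44, array([182.5,   5.4,  33.9]))]
top bed [(0.68, array([-0.9, -0.3,  2. ]))]
top vee_high [(0.97, array([121.2,   2.8, -21.7]))]
top vee_low [(0.7, array([ 33.9,   3.5, -21.6]))]
top low stop face [319.9 326. ]
top bar top [338.4 271.5]
```

View pics/side7.png

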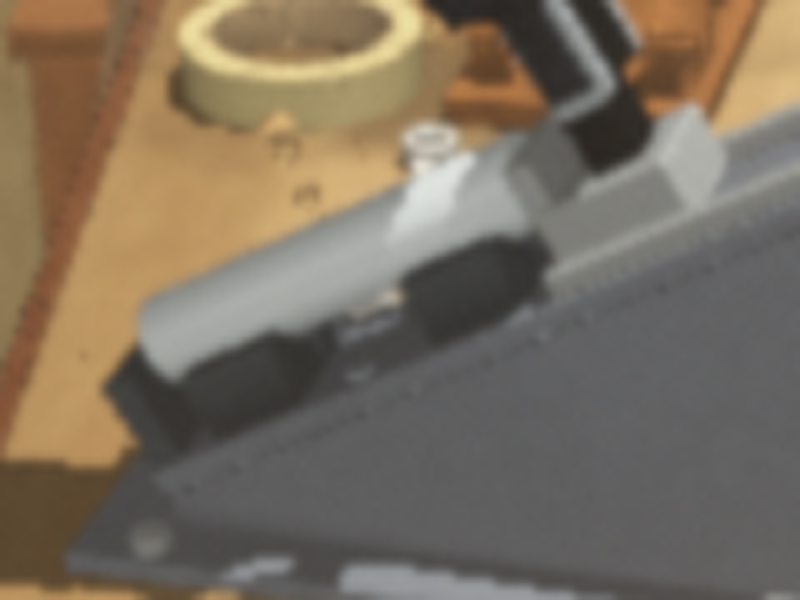

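The bar's lower end meets the lower stop (about (150,345)) and the sliding stop's face meets its upper end (about (520,170)). Travel is about 53 mm. I'll straighten the tool and push once more to confirm it is home and not jammed.

>>> {"op": "carry_out", "data": {
  "motion": [0, 0.8, 0, 0, 0, 0, 1, 0, 0.8, 0, 0, 0, -0.002, 1, 0, 0.5, 0, 0, 0, -0.003, 1]
}}

```text
time_s: 19.1
eef_pos: [0.556, -0.2475, 0.1663]
eef_rot: [0.859, 0.06, 0.498, -0.106]
wrist_force: [23.2, -1.4, -9.3]
opening: 0.272
```

Run:
```python
from h import *
bedplan((.182,.001,.035),1,1);print(BEDM.T@pose()[2]["wrist_force"],BEDM.T@pose()[2]["torque"])
```

```text
now bed [186.9   2.   38.6] [23.2 -1.4 -9.3] open 0.272 t 19.1
total deg 0.3 mm [-2.5 -0.3 -5.6]
[-0.1, -0.2, 0.2, 0.0037, -0.0009, -0.0048, 1.0]
[ 15.16571676   4.22235243 -19.52519547] [ 1.40170314 -2.57177161  0.32548536]
```

>>> {"op": "carry_out", "data": {
  "motion": [0, 0, 0, 0.001, 0, -0.005, 1, 0, 0.3, 0, 0.001, 0, -0.006, 1]
}}

```text
time_s: 19.3
eef_pos: [0.556, -0.2476, 0.1665]
eef_rot: [0.862, 0.059, 0.492, -0.107]
wrist_force: [33.1, -0.3, -5.2]
opening: 0.267
```

Run:
```python
from h import *
bedplan((.182,.001,.035),1,1);print(BEDM.T@pose()[2]["wrist_force"],BEDM.T@pose()[2]["torque"])
```

```text
now bed [186.7   1.9  38.9] [33.1 -0.3 -5.2] open 0.267 t 19.3
total deg 0.7 mm [-2.5 -0.2 -5.8]
[-0.1, 0.6, 0.3, 0.0038, -0.0008, -0.005, 1.0]
[ 25.27983878   7.64553339 -20.59264026] [ 2.14379046 -3.26776501  0.54531592]
```

It holds solid at over 25 N without moving, so the bar is home. I'll relax to a light push, release and retreat.

>>> {"op": "carry_out", "data": {
  "motion": [0, 0, 0, 0, 0, -0.001, 1, 0, 0, 0, 0, 0, -0.0005, 1, 0, 0, 0, 0, 0, -0.0005, 1]
}}

```text
time_s: 19.6
eef_pos: [0.5565, -0.2476, 0.1665]
eef_rot: [0.863, 0.058, 0.491, -0.107]
wrist_force: [6.7, -1.6, -0.7]
opening: 0.273
```

>>> {"op": "carry_out", "data": {
  "motion": [0, 0, 0, 0, 0, -0.0005, 0.35, 0, 0, 0, 0, 0, -0.0005, 0.2, 0, 0, 0, 0, 0, 0, -0.1, 0, 0, 0, 0, 0, 0, -0.3, 0, 0, 0, 0, 0, 0, -0.3, 0, 0, 0, 0, 0, 0, -0.3]
}}

```text
time_s: 20.2
eef_pos: [0.5543, -0.2471, 0.1651]
eef_rot: [0.862, 0.059, 0.492, -0.107]
wrist_force: [0.5, -0.4, -0.5]
opening: 0.65
```

Run:
```python
from h import *
bedplan((.187,.002,.10),1,-.3)
```

```text
now bed [184.4   2.   38.5] [ 0.5 -0.4 -0.5] open 0.65 t 20.2
total deg 0.7 mm [-27.9   6.9  54.4]
[-0.1, 0.7, 0.3, -0.0615, -0.0003, 0.003, -0.3]
```

Retreat straight off the handle, then back toward the robot.

>>> {"op": "carry_out", "data": {
  "motion": [0, 0, 0, -0.008, 0, 0, -0.3, 0, 0, 0, -0.015, 0, 0, -0.3, 0, 0, 0, -0.02, 0, 0, -0.3, 0, 0, 0, -0.03, 0, 0, -0.3, 0, 0, 0, -0.04, 0, 0, -0.3, 0, 0, 0, -0.03, 0.03, 0, -0.3, 0, 0, 0, 0, 0.04, 0, -0.3, 0, 0, 0, 0, 0.04, 0, -0.3, 0, 0, 0, 0, 0.04, 0, -0.3, 0, 0, 0, 0, 0, 0, -0.3]
}}

```text
time_s: 21.2
eef_pos: [0.5168, -0.0796, 0.2992]
eef_rot: [0.864, 0.059, 0.488, -0.111]
wrist_force: [0.2, -0.1, -0.4]
opening: 0.65
```

Run:
```python
from h import *
print(pose()[0]);V=[]
for c in("side","top"):
    I=ctrl.camera(c)
    for t in "long_bar_center slide_handle short_bar_center bed vee_high".split(): print(c,t,[(l[0],(tobed(l[1])*1e3).round(1)) for l in lm(c,t)][:1])
    y,x=(230,195) if c=="side" else (220,285)
    V.append(cv2.resize(I[y:y+120,x:x+100],(400,480),interpolation=cv2.INTER_CUBIC))
cv2.imwrite("pics/both8.png",np.hstack(V))
```

```text
[ 0.51675206 -0.07961917  0.29920684]
side long_bar_center [(0.84, array([78.3, -3.7,  4.3]))]
side slide_handle [(0.92, array([181.1,  -4.5,  31.1]))]
side short_bar_center [(0.75, array([ 33.3, 432.5, -37.3]))]
side bed [(0.92, array([ 1. , -0.1, -2.6]))]
side vee_high [(0.61, array([120.1,  -0.2, -24.1]))]
top long_bar_center [(0.77, array([78.2, -0.5, -0.8]))]
top slide_handle [(0.68, array([188.4,   5.8,  35.8]))]
top short_bar_center [(0.37, array([74.3,  6.2,  0.4]))]
top bed [(0.73, array([-0.8,  2.2,  2.8]))]
top vee_high [(0.84, array([120.9,   3.8, -23.6]))]
```

View pics/both8.png

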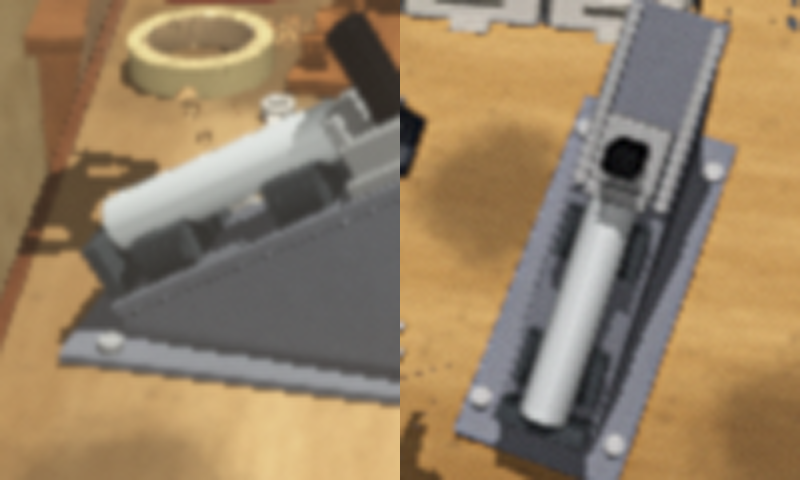

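The bar is seated in both vees, with its lower end at the lower stop and the sliding stop tight against its upper end. The arm is clear, so I'm handing in.

```bash
python3 -c "
from bench import ctrl
print(ctrl.hand_in())"
```

```text
the job is handed in; nothing more can be done
None
```

The long bar is in the cradle, held between the two stops, and the job is handed in at about 22 s of robot time. I lowered it into the vees about 5 mm from the lower stop. I pressed it home and let the force settle while still holding it, then opened the gripper slowly. Then I gripped the slide handle and drew the stop down the slope, pushing the bar against the lower stop.

**Checks that support this:**
- **Stop is tight:** it would not move any further, even with about 25 N pushing along the slope.
- **Pictures:** the last ones show the bar in both vees with no visible gap at either stop, and the arm clear of everything. I saw nothing else disturbed; the short bar was still on its rest in the last side-camera reading.

**Checks that did not fully agree:**
- **Stop travel:** I measured about 53 mm against the expected 55 mm.
- **Bar position:** the cameras put the bar's centre at about 78 mm up the slope, against 75 mm expected. Both differences are within the 4 mm accuracy of the position readings, so I relied on the stop holding firm.

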